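Ready a squeeze bottle over a ramekin

ROBOT

A 7-joint arm with a two-finger parallel gripper is mounted at the origin on a cart in front of the work surface, level with it; the furniture and walls round the work are solid. World frame = base frame: x ahead of the robot, y to its left, z up, the work surface at z = 0. Lengths are in mm, angles in rad, forces in N, time in s.
With the tool pointing down it reaches from about 425 to 800 mm from the base axis. Payload 8.3 kg.
Tool frame: the origin (TCP) lies on the centre line of the jaws, within the pads' length; the fingertips stand 17 mm ahead of it and the grasp point (between the pads) lies 2 mm behind it; z points along the fingers, y is the direction in which the jaws open and shut (so a half turn about z gives the same grasp; the last joint's range is limited). The gripper opens to 85 mm and grips with 20 to 120 N. Pads are 22 mm wide; open, the fingers measure 114 mm over their backs; the gripper's body (76 mm by 85 mm) begins 54 mm behind the grasp point. The pads swing forward as they close: fully open they stand 13 mm farther back than shut.
Start: joints at [-1.305, 0.383, 0.016, 1.37, -0.006, 1.388, -0.046], TCP at [201.764, 591.518, 220.979] pointing down, gripper open.
Joint ranges: [-2.95, 2.95], [-0.25, 2.06], [-1.52, 1.56], [0.18, 2.33], [-1.44, 4.58], [0.02, 2.06], [-3.01, 3.01]. Speed limits (rad/s): [2.39, 2.39, 3.01, 3.01, 3.14, 3.14, 3.14].

INTERFACE

Orientations are given as a rotation vector (axis times angle).
In Python, from workcell import r gives the robot as it stands. The module is installed in compiled form; this text tells all that it offers.
- The arm moves only by the tool apply_moves, never from a script. Its argument "targets" is a list of rows, each a list of 7 numbers: the closure, from 0 (fully open) to 1 (shut), then the shift along the world's x, y, z in cm, then the turn, a rotation vector about the world's x, y, z in rad. In form: [[jaw, tx, ty, tz, rx, ry, rz], ...]. A call has 1 to 5 rows; each row is the pose to reach, as a shift and turn from the pose commanded when the call began; what a row does not reach only later rows make up. A row lasts 1/12 s, in which the tool goes at most 41.7 mm and 7.16 degrees, less where a joint would pass 70% of its speed; a pose out of reach is approached as far as the arm can. A call with a gripper value outside its range is refused whole. The fingers move at their own pace and stop on an object; "newtons" is the grip in N (left out, the last holds). Time passes only in rows, so rows that repeat a pose let the fingers close. It gives the time, the measured TCP pose, the force and the opening at its end, in the units of the state.
- r.state(): the state, without advancing time (a new reading comes with each control period).
- r.snapshot(name): name is "scene" or "top" or "wrist"; returns the picture (384x512x3 uint8, red, green, blue); there is no depth.
- r.calibration(name): a dict with "mtx" (3x3 intrinsics, pixels), "dist" ([k1, k2, p1, p2, k3] as OpenCV has them; the pictures are not rectified), "R" (3x3) and "t" (3): a world point X has camera coordinates R X + t. Camera axes: x right, y down, z forward; pixel columns grow to the right and rows downward; lengths in mm; the calibration is good to about 2 mm. A picture is of the moment at which its call begins: read the wrist's pose just before it. calibration takes no time and is no camera call; for the wrist camera it gives the pose at the moment of the call.
- r.close_job(): hands the job in, once; it reports no verdict.
Trained networks look in the newest picture that a camera, given by its name, has taken for a name from the list of things; names that differ only in an ending like _2 or _b are one class to them, and where a whole thing is asked for, a point or a joint stands for the part that bears it (a point fixed in the world has none). Each returns a list of dicts, best first, with "confidence" (0 to 1); they miss things now and then, are a little off and sometimes report something else, mostly with a low value. They report only what shows in the picture. A call takes as long as a camera call.
- r.spot_in(camera, target): "location" ([x, y, z] in mm, in the coordinates of the camera as it stood for that picture, good to about 4 mm: the middle of the surface that is visible of it).
The state is a dict: "time_s": time; "joint_positions": joint angles; "joint_vel": joint speeds; "joint_efforts": joint torques, N m; "tool_pos": TCP position; "tcp_rot": TCP orientation; "contact_force": force on the tool from outside, world axes, zero at the start; "wrist_torque": the same for the moment, N m; "gripper_width": finger opening in mm.
Only numpy, scipy, OpenCV 4.12 (cv2) and the standard library are available. Lean on these libraries where they do the work, as an engineer would, in place of code of your own. Each camera call takes 0.05 s, during which the arm holds its last target. There are 200 camera calls.

TASK

Draw the green squeeze bottle, which stands nozzle-down in the bottle rack, straight up out of the rack, then lean it over to about 45 degrees with the nozzle still the lower end, and hold the nozzle tip a few centimetres above the rim of the steel ramekin on the black slate, over its middle and touching nothing. Finish while still holding the bottle there, raised and still; leave the other two bottles standing in the rack and do not shift the ramekin or its slate.

Things in the scene. Friction and masses are not known exactly. Their poses are not given: they have to be found in the camera images.
- green_bottle: The bottle to take: green, white cap and nozzle, 196 mm long, about 0.2 kg, upside down in the rack. Origin at the centre of its flat base, now its top, 209 mm above the table; own +z runs from base to nozzle tip (down while racked). Round body of 52 mm diameter for 116 mm from the base, then shoulder, cap and nozzle. The upper 94 mm of the body is free above the rack.
- green_nozzle (a point): The tip of the green bottle's nozzle, on the bottle's axis 196 mm from its base
- rack: Steel bottle rack, 262 x 88 (with its black end pulls 268) mm, 115 mm tall, fixed. Origin on the table under its centre, long side along its x, z up. Places at x = -80, 0, 80 mm; the bottles stand in any order. Upper plate (top at 115 mm) has 62 mm guide holes; lower plate (top at 80 mm) has 44 mm square holes: shoulders rest on it, caps and nozzles hang through.
- ramekin: Small steel ramekin (open round cup), 81 mm in diameter at the rim and 42 mm tall, standing in the middle of the slate. Origin at the centre of its underside, z up, so its rim is 42 mm above the origin.
- slate: Black square slate, 105 x 105 x 9 mm, lying on the table under the ramekin. Origin at the centre of its underside.
- orange_bottle: Orange squeeze bottle with a black nozzle, 56 mm in diameter and 172 mm long, upside down in the rack; to be left there. Origin at the centre of its base, which is its uppermost end, about 194 mm above the table.
- yellow_bottle: Cream-yellow squeeze bottle with a red nozzle, 52 mm in diameter and 172 mm long, upside down in the rack; to be left there. Origin at the centre of its base, which is its uppermost end, about 193 mm above the table.

How it is judged (in metres and radians):
On the way:
1. the green bottle is drawn straight up, held by the fingers, until its nozzle is clear above the rack, still within 25 degrees of straight nozzle-down (z of green_nozzle in the frame of rack above 0.117 m and angle between green_bottle's own z axis and vertical above 2.705 rad and contact force between green_bottle and the fingers above 1 N), for 0.1 s.
At the end, for the whole second after the job is handed in: Fingers hold the green bottle still, nozzle end down, 30 to 60 degrees from vertical, tip within 25 mm of the ramekin's axis and 10 to 90 mm above its rim, touching nothing else; ramekin and slate moved under 20 mm, other bottles under 30 mm and upright in the rack (contact force between green_bottle and the fingers above 1 N and angle between green_bottle's own z axis and vertical between 2.094 and 2.618 rad and horizontal distance between green_nozzle and ramekin below 0.025 m and z of green_nozzle in the frame of ramekin between 0.052 and 0.132 m and linear speed of green_bottle below 0.03 m/s and contact force between green_bottle and ramekin below 0.05 N and contact force between green_bottle and rack below 0.05 N and contact force between green_bottle and slate below 0.05 N and distance of each of ramekin, slate from where it was at the start of the episode below 0.02 m and distance of each of orange_bottle, yellow_bottle from where it was at the start of the episode below 0.03 m and angle between each of orange_bottle, yellow_bottle's own z axis and vertical above 2.88 rad); the arm keeps its last pose, push and grip.
It fails at once if another bottle is pulled up or knocked over in the rack (distance of any of orange_bottle, yellow_bottle from where it was at the start of the episode above 0.03 m).
It fails at once if the ramekin or slate is shifted (distance of any of ramekin, slate from where it was at the start of the episode above 0.02 m).
It also fails if it takes over 35 s, if anything falls off the work surface, if the arm or the gripper's body presses on something with over 40 N, if the wrist force passes 120 N, or if a joint passes its speed limit or range.

## Working session

There is one attempt and no reset: what is moved stays moved. The work goes in short steps, Python scripts to look and compute and a tool call to move; the robot and the scene stay as the last step left them, time stands still between calls to the robot, and variables do not carry over. Pictures are saved under pics/ and viewed, about 8 in all and at most 12, crops included, and the job is handed in when it is done.

Besides the shell and the picture viewer there is one more tool, called after ">>>" as name(argument=value, ...), one argument or row to a line, values as JSON. apply_moves: Moves the arm, as the interface text tells. Its arguments: {"type":"object","properties":{"targets":{"type":"array","items":{"type":"array","items":{"type":"number"}}},"newtons":{"type":"number"}},"required":["targets"]}

```bash
mkdir -p pics; cat > h.py <<'E'
import numpy as np, cv2
from workcell import r
def snap(n,f=None):
    c=r.calibration(n); im=r.snapshot(n)
    if f: cv2.imwrite(f'pics/{f}.png',im[:,:,::-1])
    return im,{k:np.array(v,float) for k,v in c.items()}
def spot(n,c,t):
    out=[]
    for d in r.spot_in(n,t)[:2]:
        out.append((round(d['confidence'],2),np.round(c['R'].T@(np.array(d['location'])-c['t'].ravel()),1)))
    return out
def ray(c,px,z):
    p=cv2.undistortPoints(np.array([[px]],float),c['mtx'],c['dist'])[0,0]
    d=c['R'].T@np.array([p[0],p[1],1]); o=-c['R'].T@c['t'].ravel()
    return o+d*(z-o[2])/d[2]
def proj(c,X):
    return cv2.projectPoints(np.array(X,float).reshape(-1,3),cv2.Rodrigues(c['R'])[0],c['t'].ravel(),c['mtx'],c['dist'])[0].reshape(-1,2)
E
python3 - <<'E'
from h import *
s=r.state(); print(s)
ims=[]
for n in ['scene','top']:
    im,c=snap(n); ims.append(im)
    print(n, -c['R'].T@c['t'].ravel())
    for t in ['green_bottle','orange_bottle','yellow_bottle','rack','ramekin','slate']: print(t,spot(n,c,t))
cv2.imwrite('pics/a.png',ims[0][:,:,::-1]); cv2.imwrite('pics/b.png',ims[1][:,:,::-1])
E
```

```text
{'time_s': 0.0, 'joint_positions': array([-1.30486058,  0.38423944,  0.01640848,  1.37116542, -0.0063097 ,
        1.38820193, -0.04647659]), 'joint_vel': array([-0.0008894 , -0.00016772, -0.00048607, -0.0009546 ,  0.00128745,
       -0.00124795,  0.00042185]), 'joint_efforts': array([-4.38253046e-04, -6.27587056e+01,  8.43998864e-01, -3.71826124e+01,
        1.64664775e-02,  1.43165849e-02,  1.26617539e-05]), 'tool_pos': array([201.65052185, 591.0179289 , 219.97325701]), 'tcp_rot': array([-5.14080749e-01, -3.09895791e+00,  3.05347163e-03]), 'contact_force': array([ 0.22770686, -0.01643703, -0.57669985]), 'wrist_torque': array([ 0.02692795, -0.02988378, -0.0047194 ]), 'gripper_width': 85.47528977111924}
scene [  10.37391715 -683.18585589 1154.88044506]
green_bottle [(0.8, array([439.3, 262.3, 174.5])), (0.2, array([516.6, 248.2, 170.6]))]
orange_bottle [(0.73, array([515.4, 247.1, 170.5]))]
yellow_bottle [(0.88, array([596.3, 239. , 165.4]))]
rack [(0.67, array([510.5, 246.4,  78.3]))]
ramekin [(0.88, array([ 465.8, -381.5,   12.4]))]
slate [(0.9, array([ 435.2, -421.2,    4.3]))]
top [  88.84585938   68.81775806 1038.34183281]
green_bottle [(0.67, array([431.8, 277.2, 198. ]))]
orange_bottle [(0.95, array([507.1, 263.1, 190.6]))]
yellow_bottle [(0.76, array([588.3, 249.9, 185.9]))]
rack [(0.65, array([467.9, 242.5, 112.3])), (0.3, array([433.3, 271.2, 204.2]))]
ramekin [(0.95, array([ 461.7, -402.2,   26.4]))]
slate [(0.71, array([ 425.7, -362.5,    9.5]))]
```

View pics/a.png

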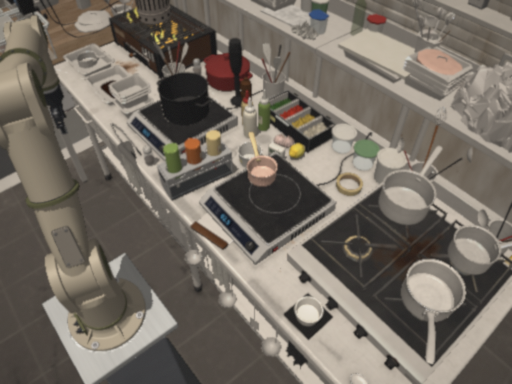

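View pics/b.png

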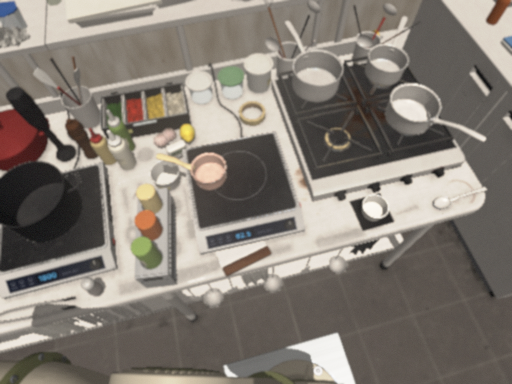

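The scene picture shows the rack with green (172,157), orange (193,150) and yellow (213,143) running away from the robot. The ramekin on its slate is at (309,311). The top view agrees: green (145,250), ramekin (375,207). Next I lift and go above the green bottle.

>>> apply_moves(
  targets=[
    [0,0,0,4,0,0,0],
    [0,1,-2,8,0,0,0.04],
    [0,3.3,-5,9,0,0,0.08],
    [0,5.6,-8.2,10,0,0,0.12],
    [0,7.9,-11.4,10,0,0,0.16],
  ],
)

```text
time_s: 1.12
tool_pos: [281.8, 477.2, 324.1]
tcp_rot: [0.26, 3.129, 0.007]
contact_force: [1.6, 0.5, -0.0]
gripper_width: 85.3
```

>>> apply_moves(
  targets=[
    [0,2.3,-3.2,0,0,0,0],
    [0,4.6,-6.4,0,0,0,0],
    [0,6.9,-9.6,0,0,0,0],
    [0,9.2,-12.8,0,0,0,0],
    [0,11.5,-16,0,0,0,0],
  ],
)

```text
time_s: 1.53
tool_pos: [396.6, 315.7, 321.4]
tcp_rot: [0.265, 3.13, 0.001]
contact_force: [0.6, 0.7, -0.7]
gripper_width: 85.4
```

>>> apply_moves(
  targets=[
    [0,2.3,-3,0,0,0,0],
    [0,3.9,-4.7,0,0,0,0],
    [0,3.9,-4.7,0,0,0,0],
    [0,3.9,-4.7,0,0,0,0],
  ],
)

```text
time_s: 1.87
tool_pos: [435.7, 269.1, 321.2]
tcp_rot: [0.27, 3.13, 0.0]
contact_force: [-0.6, 1.5, 0.2]
gripper_width: 85.6
```

```bash
python3 - <<'E'
from h import *
s=r.state(); print(s['tool_pos'],s['tcp_rot'],s['joint_positions'])
im,c=snap('wrist','c'); print(-c['R'].T@c['t'].ravel(), c['R'])
for t in ['green_bottle','orange_bottle','rack']: print(t,spot('wrist',c,t))
hsv=cv2.cvtColor(im,cv2.COLOR_RGB2HSV)
m=cv2.inRange(hsv,(35,80,40),(85,255,255)); n,l,st,ce=cv2.connectedComponentsWithStats(m)
for i in range(1,n):
    if st[i,4]>300: print(st[i],ce[i],ray(c,ce[i],209))
E
```

```text
[435.6647892  269.13677635 321.18118614] [2.70491814e-01 3.12966790e+00 3.99675665e-04] [-0.84482335  0.10454193  0.2542141   1.500928   -0.02629574  1.53911003
  0.80725349]
[371.17956716 280.30829168 473.06019578] [[ 1.70741229e-01  9.85315481e-01 -9.14663875e-04]
 [ 9.51719582e-01 -1.64679053e-01  2.59057226e-01]
 [ 2.55102469e-01 -4.51022526e-02 -9.65861541e-01]]
green_bottle [(0.84, array([437.6, 284.8, 207.4]))]
orange_bottle [(0.61, array([511.2, 271. , 190.9]))]
rack [(0.79, array([459.6, 284.6, 113.5]))]
[ 245  153   57   72 3094] [271.58500323 190.89689722] [437.86785243 282.0689305  209.        ]
```

View pics/c.png

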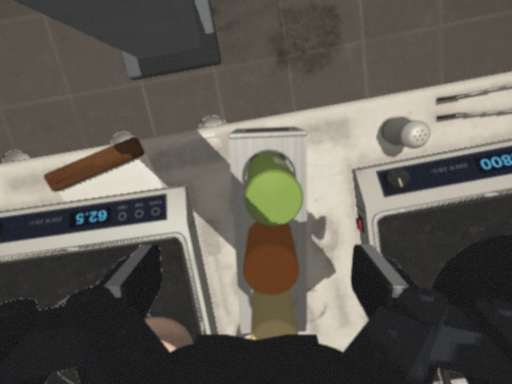

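The wrist view shows the green base disc centred near (273,199) and spanning x 245–302. Orange is directly below it in the image at (271,265), so the jaws are nearly square to the rack.

```bash
python3 - <<'E'
from h import *
im,c=snap('wrist')
print(ray(c,(273,199),209), ray(c,(245,199),209), ray(c,(302,199),209), ray(c,(271.5,265),194), ray(c,(230,131),115),ray(c,(306,131),115))
g=cv2.resize(im[130:330,190:340],None,fx=4,fy=4,interpolation=cv2.INTER_CUBIC); cv2.imwrite('pics/d.png',g[:,:,::-1])
E
```

```text
[443.11078994 285.00969587 209.        ] [439.12839386 261.06677069 209.        ] [447.23058708 309.78356268 209.        ] [512.64130641 273.69020158 194.        ] [384.14805559 250.5071161  115.        ] [398.04064256 333.70195596 115.        ]
```

View pics/d.png

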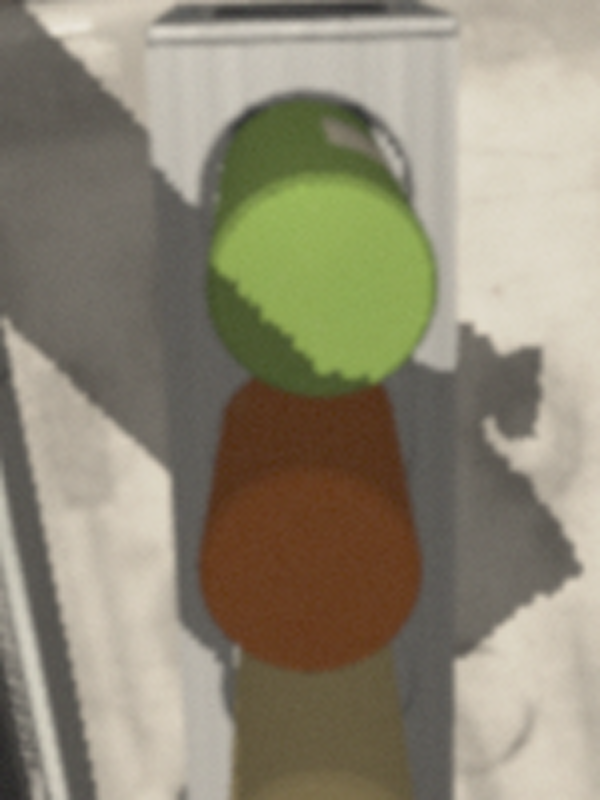

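Refined disc centre (270,201) puts green at about (444,283). Shift over, descend and grip.

>>> apply_moves(
  targets=[
    [0,0.85,1.4,-2,0,0,0],
    [0,0.85,1.4,-5,0,0,0],
    [0,0.85,1.4,-8,0,0,0],
    [0,0.85,1.4,-10.5,0,0,0],
    [0,0.85,1.4,-12.5,0,0,0],
  ],
  newtons=50,
)

```text
time_s: 2.53
tool_pos: [441.8, 285.1, 193.6]
tcp_rot: [-0.261, -3.129, 0.002]
contact_force: [0.8, 0.4, -0.1]
gripper_width: 85.5
```

>>> apply_moves(
  targets=[
    [0,0,0,-1.5,0,0,0],
    [0,0,0,-2.7,0,0,0],
    [0,0,0,-2.7,0,0,0],
    [0.2,0,0,-2.7,0,0,0],
    [0.3,0,0,-2.7,0,0,0],
  ],
)

```text
time_s: 2.95
tool_pos: [443.4, 285.3, 169.9]
tcp_rot: [0.263, 3.13, 0.001]
contact_force: [0.8, 0.3, -0.1]
gripper_width: 64.0
```

```bash
python3 - <<'E'
from h import *
s=r.state(); print(s['tool_pos'],s['tcp_rot'],s['contact_force'],s['gripper_width'])
im,c=snap('wrist','e')
E
```

```text
[443.38735109 285.29632548 169.93421697] [2.63197367e-01 3.12976214e+00 1.31441173e-03] [ 0.783645    0.30381096 -0.11158862] 64.04223928118284
```

View pics/e.png

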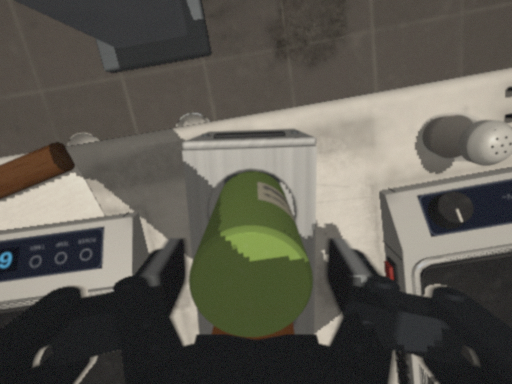

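The bottle (x 195–311) sits between the pads (inner edges about 183 and 330), almost centred. Close the jaws.

>>> apply_moves(
  targets=[
    [0.5,0,-0.1,0,0,0,0],
    [0.7,0,-0.1,0,0,0,0],
    [0.9,0,-0.1,0,0,0,0],
    [1,0,-0.1,0,0,0,0],
    [1,0,-0.1,0,0,0,0],
  ],
  newtons=60,
)

```text
time_s: 3.42
tool_pos: [443.9, 284.2, 170.3]
tcp_rot: [0.264, 3.129, 0.003]
contact_force: [-0.3, 0.1, 6.4]
gripper_width: 49.7
```

>>> apply_moves(
  targets=[
    [1,0,0,0,0,0,0],
    [1,0,0,0.5,0,0,0],
    [1,0,0,1.2,0,0,0],
    [1,0,0,2,0,0,0],
    [1,0,0,3,0,0,0],
  ],
)

```text
time_s: 3.83
tool_pos: [443.0, 283.2, 199.4]
tcp_rot: [-0.265, -3.13, 0.001]
contact_force: [-0.6, 0.0, -1.3]
gripper_width: 49.5
```

>>> apply_moves(
  targets=[
    [1,0,0,2,0,0,0],
    [1,0,0,4,0,0,0],
    [1,0,0,6,0,0,0],
    [1,0,0,8,0,0,0],
    [1,0,0,10,0,0,0],
  ],
)

```text
time_s: 4.25
tool_pos: [443.2, 283.4, 300.9]
tcp_rot: [0.265, 3.13, 0.0]
contact_force: [1.6, -0.0, -1.1]
gripper_width: 50.2
```

```bash
python3 - <<'E'
from h import *
s=r.state(); print(s['tool_pos'],s['tcp_rot'],s['contact_force'],s['gripper_width'],s['joint_positions'])
im,c=snap('wrist','f')
im2,c2=snap('scene')
p=proj(c2,s['tool_pos'])[0].astype(int); print(p)
x0,y0=max(p[0]-70,0),max(p[1]-60,0)
g=cv2.resize(im2[y0:y0+150,x0:x0+170],None,fx=3,fy=3,interpolation=cv2.INTER_CUBIC)
g=cv2.resize(g,(436,384)); cv2.imwrite('pics/f.png',np.hstack([im[:,150:],g])[:,:,::-1])
E
```

```text
[443.19666878 283.35239833 300.86526188] [2.65004187e-01 3.13003894e+00 4.95680400e-04] [ 1.6327072  -0.03465069 -1.14017121] 50.163945840479414 [-0.84915374  0.1387342   0.25040686  1.50794117 -0.0343831   1.49875862
  0.8032741 ]
[164 125]
```

View pics/f.png

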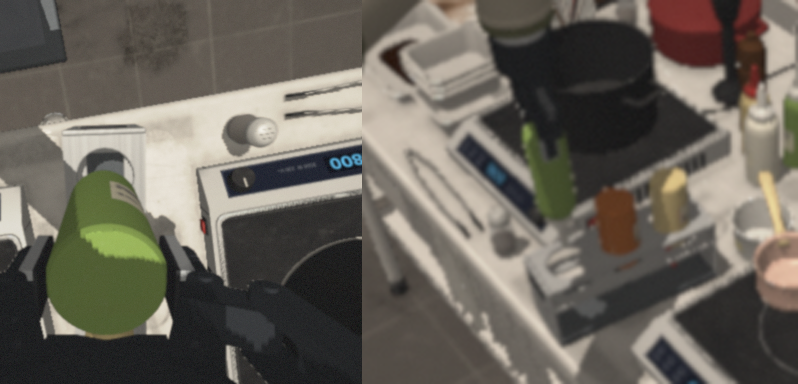

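The bottle hangs vertically between the fingers. Orange and yellow are still in the rack, and the nozzle is at about z 144, clear of it. I'll swing round to the ramekin on an arc of about 520 mm radius.

>>> apply_moves(
  targets=[
    [1,0,0,2,0,0,0],
    [1,0.5,-1,4,0,0,0],
    [1,1.5,-3,5,0,0,0],
    [1,2.7,-6,5,0,0,0],
    [1,4,-9.5,5,0,0,0],
  ],
)

```text
time_s: 4.77
tool_pos: [483.2, 189.3, 349.1]
tcp_rot: [0.259, 3.131, 0.001]
contact_force: [0.2, -0.1, -2.4]
gripper_width: 49.9
```

>>> apply_moves(
  targets=[
    [1,1.0,-3.5,0,0,0,-0.1],
    [1,1.9,-7.3,0,0,0,-0.2],
    [1,2.7,-11.1,0,0,0,-0.3],
    [1,3.3,-15,0,0,0,-0.4],
    [1,3.7,-18.8,0,0,0,-0.5],
  ],
)

```text
time_s: 5.18
tool_pos: [520.1, -1.7, 348.5]
tcp_rot: [-1.039, -2.964, 0.001]
contact_force: [1.2, -0.5, -2.1]
gripper_width: 49.7
```

>>> apply_moves(
  targets=[
    [1,-0.4,-3.8,0,0,0,-0.05],
    [1,-1,-7.6,0,0,0,-0.1],
    [1,-1.8,-11.4,0,0,0,-0.1],
    [1,-2.7,-15.1,0,0,0,-0.1],
    [1,-3.7,-18.8,0,0,0,-0.1],
  ],
)

```text
time_s: 5.6
tool_pos: [482.3, -189.2, 348.5]
tcp_rot: [-1.178, -2.912, 0.0]
contact_force: [1.4, -0.1, -1.3]
gripper_width: 49.7
```

>>> apply_moves(
  targets=[
    [1,-1.0,-3.6,0,0,0,0],
    [1,-2.0,-7.3,0,0,0,0],
    [1,-3.1,-11,0,0,0,0],
    [1,-4.2,-14.6,0,0,0,0],
    [1,-5.3,-18.2,0,0,0,0],
  ],
)

```text
time_s: 6.02
tool_pos: [429.3, -370.9, 348.6]
tcp_rot: [-1.177, -2.912, -0.0]
contact_force: [1.2, -0.1, -1.2]
gripper_width: 49.8
```

>>> apply_moves(
  targets=[
    [1,-1.2,-3.6,0,0,0,0],
    [1,-2.4,-7.2,0,0,0,0],
    [1,-3.2,-9.6,0,0,0,0],
    [1,-3.6,-10.7,0,0,0,0],
    [1,-3.6,-10.7,0,0,0,0],
  ],
)

```text
time_s: 6.43
tool_pos: [391.1, -479.5, 347.8]
tcp_rot: [-1.186, -2.906, 0.002]
contact_force: [-0.4, -1.1, -0.4]
gripper_width: 49.5
```

```bash
python3 - <<'E'
from h import *
s=r.state(); print(s['time_s'],s['tool_pos'],s['tcp_rot'],s['contact_force'],s['gripper_width'],s['joint_positions'])
for n in ['top','wrist','scene']:
    im,c=snap(n,'g_'+n)
    for t in ['ramekin','slate','green_bottle','green_nozzle']: print(n,t,spot(n,c,t))
    if n=='top': print(ray(c,(375,207),51))
E
```

```text
6.4333 [ 391.08101653 -479.50733576  347.79781858] [-1.18602374e+00 -2.90624170e+00  2.13689954e-03] [-0.35802062 -1.07056061 -0.4157376 ] 49.50948143664566 [ 0.30114228  0.43458251  0.83784208  1.15951308 -0.31733583  1.67664744
  1.85185517]
top ramekin []
top slate []
top green_bottle []
top green_nozzle []
[ 451.6247606  -386.26033707   51.        ]
wrist ramekin [(0.58, array([ 463.3, -382.2,    8.3]))]
wrist slate [(0.93, array([ 432.5, -405.7,    5.3]))]
wrist green_bottle [(0.78, array([ 390. , -467.4,  388.1]))]
wrist green_nozzle [(0.86, array([ 385.7, -475.6,  384.9]))]
scene ramekin [(0.58, array([ 459. , -379.5,    9. ]))]
scene slate [(0.81, array([ 424.9, -404.4,    6.5]))]
scene green_bottle [(0.66, array([ 375.3, -482.4,  323.3]))]
scene green_nozzle [(0.63, array([ 376.2, -482. ,  323.4]))]
```

View pics/g_wrist.png

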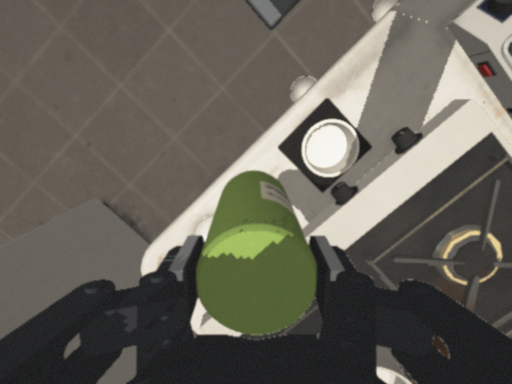

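The wrist view shows the ramekin rim centred at (330,148). The slate corners are near (329,98), (279,147), (371,146) and (323,193), and the bottle is steady between the pads. I'll locate the ramekin from all three cameras.

```bash
python3 - <<'E'
from h import *
im,c=snap('wrist')
P=[ray(c,p,9) for p in [(329,98),(371,146),(323,193),(279,147)]]
print(np.round(P,1), np.mean(P,0), 'sides',[np.linalg.norm(P[i]-P[i-1]).round() for i in range(4)])
print('rim',ray(c,(330,148),51),ray(c,(302,148),51),ray(c,(359,148),51))
im,c=snap('scene'); print(ray(c,(309,309),51))
g=cv2.resize(im[240:370,220:390],None,fx=4,fy=4,interpolation=cv2.INTER_CUBIC); cv2.imwrite('pics/i.png',g[:,:,::-1])
E
```

```text
[[ 407.8 -339.7    9. ]
 [ 506.5 -339.3    9. ]
 [ 511.9 -441.2    9. ]
 [ 409.1 -442.     9. ]] [ 458.81472796 -390.54331394    9.        ] sides [np.float64(102.0), np.float64(99.0), np.float64(102.0), np.float64(103.0)]
rim [ 454.94054    -390.22453011   51.        ] [ 427.44005912 -418.62995303   51.        ] [ 483.34957968 -360.92292312   51.        ]
[ 456.9811461  -390.65246231   51.        ]
```

View pics/i.png

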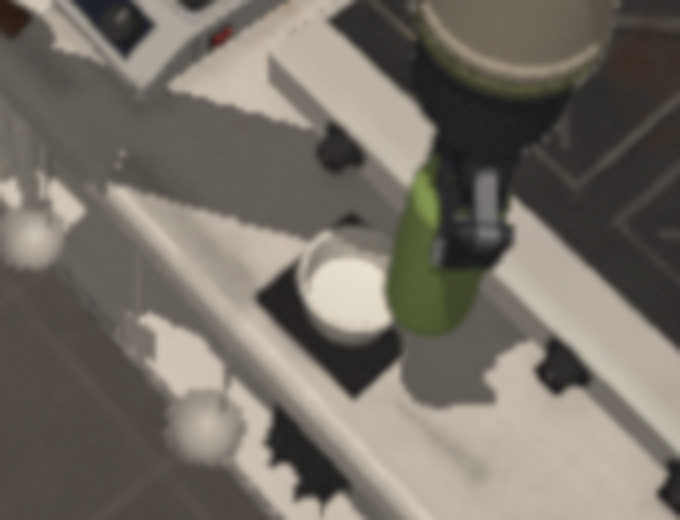

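The ramekin centre is consistent at about (457,-390) from both cameras, and the slate sides come out at 99–103 mm. I'll lean the bottle by 0.75 rad while it is still high.

>>> apply_moves(
  targets=[
    [1,0,0,0,0.06,-0.05,0],
    [1,0,0,0,0.14,-0.117,0],
    [1,0,0,0,0.22,-0.183,0],
    [1,0,0,0,0.3,-0.25,0],
    [1,0,0,0,0.38,-0.317,0],
  ],
)

```text
time_s: 7.7
tool_pos: [394.0, -477.0, 350.0]
tcp_rot: [1.088, 2.693, 0.703]
contact_force: [1.3, -0.1, -3.0]
gripper_width: 49.6
```

>>> apply_moves(
  targets=[
    [1,0,0,0,0.08,-0.067,0],
    [1,0,0,0,0.16,-0.133,0],
    [1,0,0,0,0.2,-0.166,0],
    [1,0,0,0,0.2,-0.166,0],
  ],
)

```text
time_s: 8.03
tool_pos: [391.6, -478.5, 345.8]
tcp_rot: [1.034, 2.525, 1.036]
contact_force: [-0.8, -0.4, -2.0]
gripper_width: 49.9
```

```bash
cat > chk.py <<'E'
from h import *
import sys
s=r.state(); R=cv2.Rodrigues(np.array(s['tcp_rot']))[0]; z=R[:,2]
n=s['tool_pos']+157*z
print(s['time_s'],s['tool_pos'],'z',z,'lean',np.degrees(np.arccos(-z[2])),'nozzle',n,s['contact_force'],s['gripper_width'],s['joint_positions'])
ims=[]
for k in ['wrist','scene']:
    im,c=snap(k); im=im.copy(); print(k,'nozzle px',proj(c,n)[0],'base px',proj(c,s['tool_pos']-39*z)[0],'rim px',proj(c,[457,-390,51])[0]); ims.append(im)
g=cv2.resize(ims[1][220:350,220:393],(512,384),interpolation=cv2.INTER_CUBIC)
cv2.imwrite(f'pics/{sys.argv[1]}.png',cv2.resize(np.hstack([ims[0],g]),(800,300),interpolation=cv2.INTER_AREA)[:,:,::-1])
E
python3 chk.py j
```

```text
8.0333 [ 391.59374407 -478.49435737  345.77739846] z [ 0.43996494  0.5280879  -0.72632914] lean 43.42047089149903 nozzle [ 460.6682397  -395.5845566   231.74372365] [-0.77874638 -0.41488025 -2.01782961] 49.866157384672746 [ 0.86762668  0.63338727  0.61685156  1.05233637 -0.97059055  2.01307956
  2.04950593]
wrist nozzle px [257.06697457 180.09478456] base px [258.09134236 281.67118879] rim px [169.44885066 163.0650089 ]
scene nozzle px [318.7737824  278.46065462] base px [333.64053497 302.6839362 ] rim px [308.84442274 308.83458851]
```

View pics/j.png

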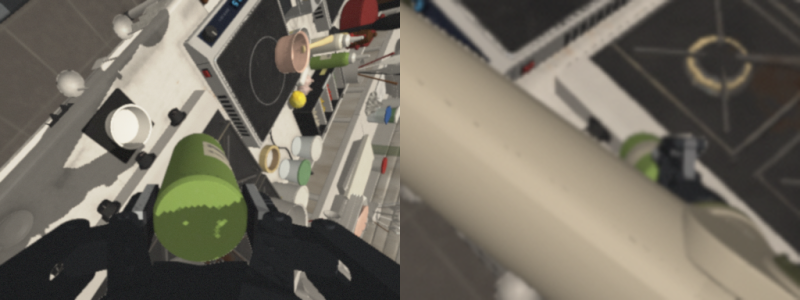

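The lean is 43.4° and the bottle is still firmly between the pads. The computed nozzle point is (461,-396,232). Joint 6 is at 2.01, close to its 2.06 limit, so I'll lower a little and watch it.

>>> apply_moves(
  targets=[
    [1,0,0.1,-1,0,0,0],
    [1,-0.1,0.3,-2.5,0,0,0],
    [1,-0.3,0.4,-4,0,0,0],
    [1,-0.4,0.55,-5,0,0,0],
  ],
)

```text
time_s: 8.47
tool_pos: [391.2, -469.8, 298.1]
tcp_rot: [1.02, 2.532, 1.028]
contact_force: [0.7, 0.6, -1.1]
gripper_width: 49.7
```

```bash
python3 -c "
from h import *
s=r.state();print(s['tool_pos'],cv2.Rodrigues(s['tcp_rot'])[0][:,2],s['joint_positions'])"
```

```text
[ 391.24204531 -469.78278612  298.09122864] [ 0.43651818  0.52642629 -0.72960759] [ 0.83492039  0.6275521   0.61894274  1.1694938  -0.93722478  1.93083428
  2.1351363 ]
```

Joint 6 is moving away from its limit, so I continue down to about 45 mm above the rim.

>>> apply_moves(
  targets=[
    [1,-0.1,-0.1,-2,0,0,0],
    [1,-0.2,-0.2,-4,0,0,0],
    [1,-0.2,-0.2,-6,0,0,0],
    [1,-0.2,-0.2,-7.5,0,0,0],
    [1,-0.2,-0.2,-8.5,0,0,0],
  ],
)

```text
time_s: 8.88
tool_pos: [389.0, -471.9, 212.5]
tcp_rot: [1.022, 2.531, 1.031]
contact_force: [0.4, 0.4, -2.1]
gripper_width: 49.9
```

>>> apply_moves(
  targets=[
    [1,0,0,0,0,0,0],
    [1,0,0,0,0,0,0],
    [1,0,0,0,0,0,0],
    [1,0,0,0,0,0,0],
    [1,0,0,0,0,0,0],
  ],
)

```text
time_s: 9.3
tool_pos: [388.3, -473.4, 215.1]
tcp_rot: [1.022, 2.529, 1.028]
contact_force: [0.5, -0.1, -1.4]
gripper_width: 49.8
```

```bash
python3 chk.py k; python3 -c "
from h import *
for k in ['scene','top']:
  im,c=snap(k,'l_'+k)
  for t in ['green_nozzle','ramekin','slate','orange_bottle','yellow_bottle']: print(k,t,spot(k,c,t))"
```

```text
9.3 [ 388.32221087 -473.4240202   215.06107407] z [ 0.43893927  0.52518709 -0.72904789] lean 43.193365141504806 nozzle [ 457.23567688 -390.96964652  100.60055484] [ 0.51409949 -0.06661252 -1.41050809] 49.82255248243182 [ 0.83326289  0.68190295  0.60785298  1.27928793 -0.93106805  1.81968689
  2.24845752]
wrist nozzle px [257.0624328  180.09624585] base px [258.09237765 281.69290403] rim px [226.90314653 174.66737415]
scene nozzle px [310.98740303 301.29242302] base px [322.50495776 327.12496362] rim px [308.84442274 308.83458851]
scene green_nozzle [(0.59, array([ 405.3, -441.2,  204.5]))]
scene ramekin [(0.55, array([ 475.1, -360.5,   33.9]))]
scene slate []
scene orange_bottle [(0.43, array([ 399.4, -441.8,  204.2]))]
scene yellow_bottle [(0.77, array([594.8, 240.6, 164.6]))]
top green_nozzle [(0.59, array([ 412.3, -429.4,  184.3]))]
top ramekin [(0.69, array([ 463.7, -398.9,   26. ]))]
top slate [(0.98, array([ 428.7, -361.1,   10.6]))]
top orange_bottle [(0.75, array([475.9, 258.5, 110.8])), (0.64, array([506. , 263.4, 190.7]))]
top yellow_bottle [(0.9, array([590.7, 248.7, 185.1])), (0.23, array([506.4, 263.5, 190.7]))]
```

View pics/k.png

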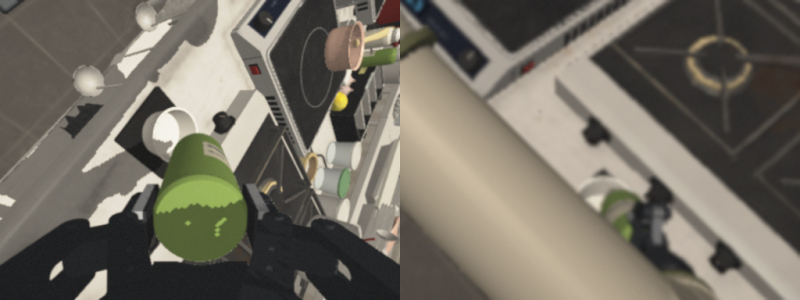

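View pics/l_top.png

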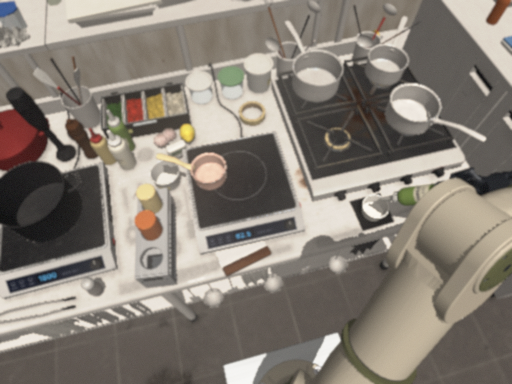

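The top view shows the bottle leaning, with its white nozzle over the ramekin near (377,207), and orange and yellow still in the rack. One enlarged crop, overlaying the predicted nozzle and rim, will confirm the tip.

```bash
python3 - <<'E'
from h import *
im,c=snap('top')
g=cv2.resize(im[170:240,330:440],None,fx=7,fy=7,interpolation=cv2.INTER_CUBIC)
a=np.linspace(0,2*np.pi,40)
for X,col in [([[457,-390,51]],(255,0,0)),([[457.2,-391,100.6]],(0,0,255)),([[457+40.5*np.cos(t),-390+40.5*np.sin(t),51] for t in a],(255,0,0))]:
    for p in proj(c,X): cv2.circle(g,tuple(int(v) for v in (p-[330,170]+.5)*7),3,col,-1)
cv2.imwrite('pics/m.png',g[:,:,::-1])
E
```

```text
(no output)
```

View pics/m.png

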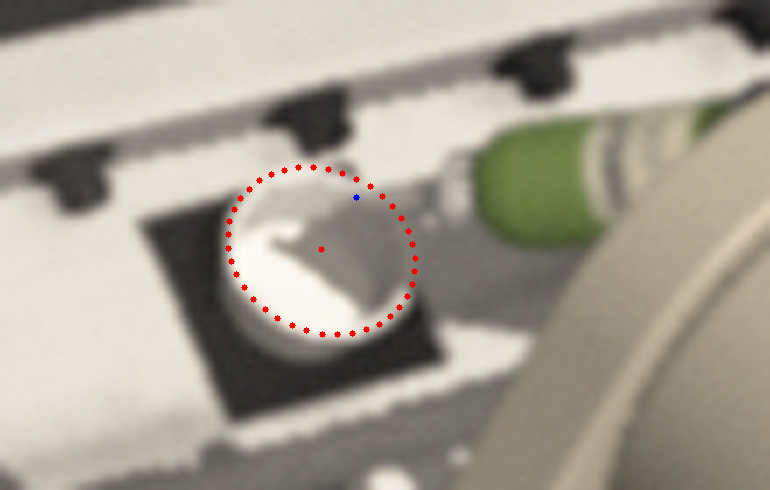

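The projected rim fits the picture. The predicted tip (356,197) looks ahead of the visible cap and nozzle, which end around (430,205). I'll check the axis numerically.

```bash
python3 - <<'E'
from h import *
s=r.state(); R=cv2.Rodrigues(np.array(s['tcp_rot']))[0]; z=R[:,2]
im,c=snap('top')
for d in [77,116,130,150,170,185,196]:
    print(d,((proj(c,s['tool_pos']+(d-39)*z)[0]-[330,170]+.5)*7).round())
print('crop->px offset; grayscale rows 193-205, cols 376-400')
g=im.astype(int).mean(2).astype(int)
print(' '*4,*range(376,402))
for y in range(190,206): print(y,*g[y,376:402])
hsv=cv2.cvtColor(im,cv2.COLOR_RGB2HSV); m=cv2.inRange(hsv,(30,80,30),(85,255,255))[185:215,385:425]
ys,xs=np.nonzero(m); print('green x',xs.min()+385,xs.max()+385,'y',ys.min()+185,ys.max()+185)
E
```

```text
77 [627. 176.]
116 [532. 184.]
130 [500. 187.]
150 [454. 191.]
170 [410. 194.]
185 [378. 197.]
196 [354. 199.]
crop->px offset; grayscale rows 193-205, cols 376-400
     376 377 378 379 380 381 382 383 384 385 386 387 388 389 390 391 392 393 394 395 396 397 398 399 400 401
190 55 62 89 143 191 219 224 225 225 224 225 224 224 226 227 227 225 224 219 215 214 204 184 151 116 94
191 112 126 149 190 217 225 222 225 224 225 225 226 226 225 226 226 224 215 197 182 169 150 131 107 93 93
192 172 177 180 194 212 221 224 224 224 225 226 224 226 225 228 227 221 200 177 165 145 113 91 84 91 94
193 191 171 155 149 176 212 224 225 225 225 226 224 226 227 227 224 213 188 174 170 153 110 80 83 90 93
194 195 175 158 135 150 196 221 226 226 225 225 226 223 221 216 209 191 174 169 167 142 102 79 85 93 97
195 206 213 209 184 172 192 216 223 220 219 217 214 206 187 173 163 156 166 168 164 145 102 80 85 93 96
196 199 203 203 202 200 198 209 209 198 190 185 177 165 145 128 121 132 160 178 180 165 116 80 83 91 94
197 185 184 181 182 177 174 175 172 164 159 155 152 148 133 115 107 125 159 179 184 169 116 78 8
[... 175 characters left out ...]
 110 128 155 170 176 167 121 78 76 85 88
200 161 145 130 122 119 119 119 117 117 117 121 119 114 113 121 130 126 136 154 157 143 113 84 74 77 81
201 139 127 121 118 118 115 115 114 113 113 120 120 115 116 135 147 132 124 136 137 126 110 90 79 76 79
202 126 123 121 119 117 117 117 115 116 114 120 124 118 115 126 131 124 116 120 122 115 110 102 88 76 73
203 128 127 123 121 116 117 116 116 114 116 120 122 121 117 115 116 113 112 110 111 109 108 106 100 87 77
204 132 132 128 122 117 116 116 113 114 112 115 117 122 118 112 110 110 113 109 109 109 110 111 108 100 86
205 136 132 129 127 120 116 114 115 111 112 110 115 120 117 114 113 108 112 110 111 110 109 110 108 109 103
green x 398 415 y 187 204
```

The cap sits at (395,197), exactly where the model predicts for 150 mm from the base. The green shoulder ends at about 141 mm, leaving the slim nozzle to reach the predicted tip. In the wrist view, the base also lands on its predicted pixel. The grip has not slipped, so I hand in.

```bash
python3 -c "
from h import *
s=r.state();print(s['time_s'],s['tool_pos'],s['joint_vel'].round(3),s['gripper_width']);print(r.close_job())"
```

```text
10.1 [ 388.27354247 -472.97764991  213.97592553] [ 0.    -0.002  0.001 -0.001 -0.002  0.     0.   ] 50.08190355565748
the job is handed in; nothing more can be done
None
```

The green bottle was drawn straight up out of the rack and carried over to the ramekin. I leaned it to about 43° with the nozzle down and handed the job in at 10.1 s with the gripper still holding it. The hand-in gives no verdict, so the result rests on the checks below.

**Checks that agreed**
- **Nozzle position:** the tip computes to about (457, -391, 100) mm. That is about 1 mm from the ramekin's axis as I measured it, and about 49 mm above the rim.
- **Grip:** the bottle's base and cap appear where that pose predicts in the wrist and top views, so it has not slipped. The arm is still and the jaws are open 50 mm.
- **Other objects:** the top camera puts the ramekin, slate and yellow bottle within about 4 mm of their starting readings. Orange's matching reading is about 1 mm off.

**Checks that were weak or disagreed**
- **Nozzle tip:** the tip itself could not be made out against the shadowed ramekin, so its position comes from the arm's pose and the cap's place in the picture.
- **Network readings at the end:** with the arm in the way, the scene camera misplaced the ramekin and orange bottle and missed the slate. The top camera's first guess for orange landed on the rack. I set those readings aside because the top picture shows both bottles still in the rack.

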